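Turn a marine depth display out of its foam and face up on the bench mat

ROBOT

A 6-joint arm with a two-finger parallel gripper is mounted at the origin on the work surface. World frame = base frame: x ahead of the robot, y to its left, z up, the work surface at z = 0. Lengths are in mm, angles in rad, forces in N, time in s.
With the tool pointing down it reaches from about 300 to 875 mm from the base axis. Payload 6.4 kg.
Tool frame: the origin (TCP) lies at the very end of the fingers, on their centre line; the grasp point (between the pads) lies 19 mm behind it (arm.grasp_offset is the distance from the TCP to the grasp point, in mm); z points along the fingers, y is the line along which they close (so a half turn about z gives the same grasp; the last joint's range is limited). The gripper opens to 85 mm and grips with 20 to 120 N. Pads are 22 mm wide; open, the fingers measure 114 mm over their backs; the gripper's body (76 mm by 85 mm) begins 54 mm behind the grasp point. The pads swing forward as they close: fully open they stand 13 mm farther back than shut.
Start: joints at [-1.34, 0.181, 1.607, -0, 1.354, -0.206], TCP at [243.266, -521.021, 231.288] pointing down, gripper open.
Joint ranges: [-2.99, 2.99], [-0.89, 2.07], [0.3, 2.58], [-1.14, 4.28], [0, 2.63], [-3.12, 3.12]. Speed limits (rad/s): [2.57, 2.57, 3.01, 3.14, 3.14, 3.14].

INTERFACE

Orientations are given as a unit quaternion [w, x, y, z].
In Python, from rig import arm, imaging gives the robot as it stands.
- The arm moves only by the tool move_arm, never from a script. Its argument "moves" is a list that holds one entry, the list of rows, each a list of 7 numbers: the shift along the tool's x, y, z in cm, then the turn, a rotation vector about the tool's x, y, z in degrees, then the finger opening in cm, from 0 to 8.54. A call has 1 to 8 rows; each row is the pose to reach, as a shift and turn from the pose commanded when the call began, along the tool's axes at that moment; what a row does not reach only later rows make up. A row lasts 1/8 s, in which the tool goes at most 62.5 mm and 10.7 degrees, less where a joint would pass 70% of its speed; a pose out of reach is approached as far as the arm can. A call with a gripper value outside its range is refused whole. The fingers move at their own pace and stop on an object; "force" is the grip in N (left out, the last holds). Time passes only in rows, so rows that repeat a pose let the fingers close. It gives the time, the measured TCP pose, the force, the opening and the grip force at its end, in the units of the state.
- arm.observe(): the state, without advancing time (a new reading comes with each control period).
- imaging.get_image(name): name is "side" or "top"; returns the picture (480x640x3 uint8, red, green, blue); there is no depth.
- imaging.camera_model(name): a dict with "fx", "fy", "cx", "cy" (pixels), "rvec" (rotation vector, rad) and "tvec" (3), from world to camera coordinates, as OpenCV has them. Camera axes: x right, y down, z forward; pixel columns grow to the right and rows downward; lengths in mm; the calibration is good to about 2 mm. A picture is of the moment at which its call begins. camera_model takes no time and is no camera call.
- arm.hand_in(): hands the job in; it is judged then, once.
Trained networks look in the newest picture that a camera, given by its name, has taken for a name from the list of things; names that differ only in an ending like _2 or _b are one class to them, and where a whole thing is asked for, a point or a joint stands for the part that bears it (a point fixed in the world has none). Each returns a list of dicts, best first, with "confidence" (0 to 1); they miss things now and then, are a little off and sometimes report something else, mostly with a low value. They report only what shows in the picture. A call takes as long as a camera call. They do not tell look-alikes from the thing itself.
- imaging.boxes_of(camera, query): "extent" ([centre column, centre row, width, height] in pixels, round what is visible of it).
- imaging.place_of(camera, query): "at" ([column, row] in pixels: a listed point, or the origin of a listed thing).
The state is a dict: "time": time; "qpos": joint angles; "qd": joint speeds; "effort": joint torques, N m; "tcp_pos": TCP position; "tool_rot": TCP orientation; "force": force on the tool from outside, world axes, zero at the start; "moment": the same for the moment, N m; "width": opening from 0.0 (shut) to 1.0 (fully open); "finger_force": force on a finger pad.
Only numpy, scipy, OpenCV 4.12 (cv2) and the standard library are available. Lean on these libraries where they do the work, as an engineer would, in place of code of your own. Each camera call takes 0.05 s, during which the arm holds its last target. There are 200 camera calls.

TASK

The depth display with the orange knobs lies face down in its foam cutout. Take it by its two knobs and lift that end first, so that it tilts out of the foam, stand it on its other end on the green mat, and swing it on over so that it ends lying flat with its screen up near the middle of the mat. Keep hold of the knobs until it is down, then let go, and leave the display with the black knobs in its foam.

Things in the scene. Friction and masses are not known exactly. Their poses are not given: they have to be found in the camera images.
- display: White display box 100 x 46 x 26 mm (x, y, z), 0.15-0.3 kg, ORANGE band on the back, round orange knobs (16 mm across, 9 mm proud) on its long sides at x -38, z 13 mm; 64 mm (y) over both. Origin: centre of the screen, face down at the start; z: out of the back (up at the start); x: away from the knobs (and robot, at the start). The knobs are one free-turning spindle: held by them it swings freely.
- display_foot (a point): Centre of the display's end face away from the knobs, 88 mm from the knobs' line; it stands on this end as it is turned. It lies in a tight cutout that hugs its far half (display x -8 to +53 mm). Lift the knobs straight up: the foot stays down and draws in until it hangs. If the gripper keeps its heading, the screen then faces the robot, so swing the knobs on away from the robot.
- mat: Fixed green mat, 220 x 180 x 4 mm, bare, flat on the table left or right of the foam; origin: centre of its underside, top 4 mm above the table. The fixed grey foam slab is 160 x 260 mm, top 26 mm above the table, turned with the displays; they lie on its 6 mm floor. An open trench (display x -66 to -8 mm, floor at 6 mm) crosses the whole slab at the knobs, for fingers.
- spare: The look-alike: same white display, size and frame, face down in the other cutout of the same foam, 130 mm to one side (y) of the first, but with BLACK knobs and a black band. To be left alone.
Mind the look-alikes: they are no part of the job. Leave any brown look-alike of the display alone.

How it is judged:
By the outcome, as a careful person would: the job done as asked, in the order asked, and still so for the second after the job is handed in, with the robot touching nothing.
It also fails if it takes over 51 s, if anything falls off the work surface, if the arm or the gripper's body presses on something with over 40 N, if the wrist force passes 120 N, or if a joint passes its speed limit or range.

## Working session

There is one attempt and no reset: what is moved stays moved. The work goes in short steps, Python scripts to look and compute and a tool call to move; the robot and the scene stay as the last step left them, time stands still between calls to the robot, and variables do not carry over. Pictures are saved under pics/ and viewed, at most 10 in all, crops included, and the job is handed in when it is done.

Besides the shell and the picture viewer there is one more tool, called after ">>>" as name(argument=value, ...) on one line, values as JSON. move_arm: Moves the arm, as the interface text tells. Its arguments: {"type":"object","properties":{"moves":{"type":"array"},"force":{"type":"number"}},"required":["moves"]}

```bash
mkdir -p pics; ls; cat > h.py <<'E'
import numpy as np, cv2
from rig import arm, imaging
def ray(cam,px):
    m=imaging.camera_model(cam);R=cv2.Rodrigues(np.array(m["rvec"],float))[0];t=np.array(m["tvec"],float)
    d=R.T@np.array([(px[0]-m["cx"])/m["fx"],(px[1]-m["cy"])/m["fy"],1]);o=-R.T@t
    return o,d/np.linalg.norm(d)
def atz(cam,px,z):
    o,d=ray(cam,px);return o+d*(z-o[2])/d[2]
def tri(p,q,a="top",b="side"):
    o1,d1=ray(a,p);o2,d2=ray(b,q)
    s=np.linalg.lstsq(np.c_[d1,-d2],o2-o1,rcond=None)[0]
    A,B=o1+s[0]*d1,o2+s[1]*d2
    return (A+B)/2,np.linalg.norm(A-B)
def proj(cam,P):
    m=imaging.camera_model(cam);K=np.array([[m["fx"],0,m["cx"]],[0,m["fy"],m["cy"]],[0,0,1.]])
    return cv2.projectPoints(np.array(P,float).reshape(-1,3),np.array(m["rvec"],float),np.array(m["tvec"],float),K,None)[0].reshape(-1,2)
def snap(cam,name):
    im=imaging.get_image(cam);cv2.imwrite(f"pics/{name}.png",im[...,::-1]);return im
E
python3 - <<'E'
from h import *
for c in("top","side"):
    snap(c,c+"0")
    for q in("display","display_foot","mat","spare"):
        print(c,q,[(np.round(r["at"],1).tolist(),round(r["confidence"],2)) for r in imaging.place_of(c,q)[:4]])
    print([ (r["extent"],r["confidence"]) for r in imaging.boxes_of(c,"mat")[:2]])
    print(ray(c,(320,240)))
print(arm.observe())
E
```

```text
pics
top display [([243.2, 333.6], 0.71), ([179.9, 179.1], 0.62)]
top display_foot [([269.1, 325.4], 0.86), ([177.3, 149.1], 0.63)]
top mat [([410.9, 185.4], 0.97)]
top spare [([253.3, 178.9], 0.6)]
[([411.0, 188.4, 144.4, 152.6], 0.91)]
(array([406.09447912,   0.96795289, 822.31344329]), array([ 0.09383618,  0.01302828, -0.9955024 ]))
side display [([405.6, 377.9], 0.75), ([155.6, 380.1], 0.65)]
side display_foot [([117.0, 366.1], 0.9), ([398.6, 337.1], 0.68)]
side mat [([296.8, 234.7], 0.81), ([118.2, 366.5], 0.65), ([158.2, 379.4], 0.32)]
side spare [([210.1, 313.6], 0.95)]
[([292.7, 239.0, 127.6, 50.8], 0.98)]
(array([305.52874532, 602.49553435, 408.93309557]), array([ 0.24261415, -0.85045688, -0.46675633]))
{'time': 0.6, 'qpos': array([-1.34029682e+00,  1.80797996e-01,  1.60701868e+00, -1.40678154e-05,
        1.35378135e+00, -2.06304218e-01]), 'qd': array([ 0.00097497,  0.00037285, -0.00152693,  0.00135718, -0.00058647,
        0.00128641]), 'effort': array([-8.72991368e-04, -4.44594920e+01, -3.51517868e+01, -3.34924753e-04,
        1.05054092e-03, -2.21433095e-05]), 'tcp_pos': array([ 243.26301746, -521.01754628,  231.28054535]), 'tool_rot': array([-2.59967862e-06,  9.76244636e-01,  2.16671206e-01, -6.90087414e-06]), 'force': array([ 0.21709892, -0.1558434 ,  0.3506281 ]), 'moment': array([-0.04542823,  0.00306491,  0.01872017]), 'finger_force': 0.0, 'width': 1.0022232185276252}
```

View pics/top0.png

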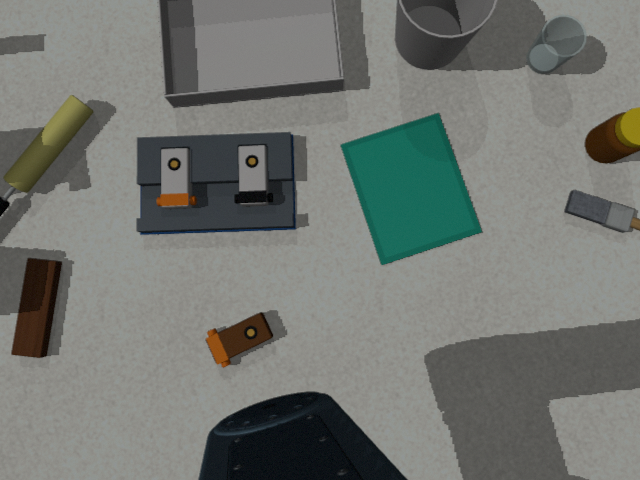

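View pics/side0.png

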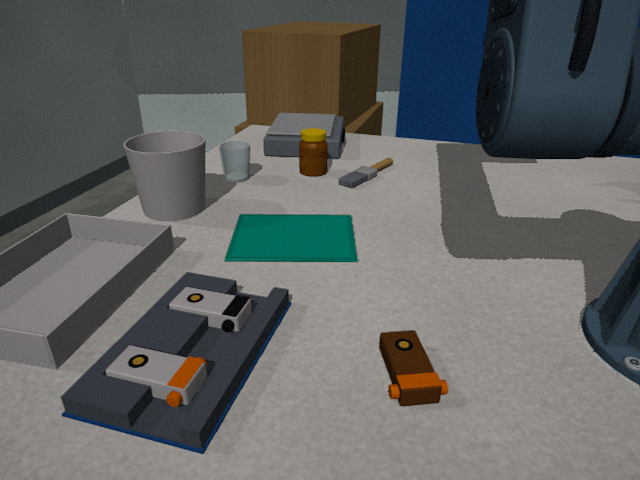

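The top view shows the orange-knob display at about (176,180), with its knobs at about (158,200) and (195,200). The black-knob spare is at (253,175) and the mat centre at (411,188). The side view shows the orange display at about (158,375), a near knob at (174,399), the spare at (210,310) and the mat at (293,238). The brown decoy at (415,370) in the side view is to be ignored.

```bash
python3 - <<'E'
from h import *
for c,roi in(("top",(140,185,220,215)),("side",(60,340,260,420))):
    im=cv2.imread(f"pics/{c}0.png");x0,y0,x1,y1=roi
    hsv=cv2.cvtColor(im,cv2.COLOR_BGR2HSV);m=((hsv[...,0]<18)&(hsv[...,0]>4)&(hsv[...,1]>190)&(hsv[...,2]>80)).astype(np.uint8)
    k=np.zeros_like(m);k[y0:y1,x0:x1]=m[y0:y1,x0:x1]
    ys,xs=np.nonzero(k);print(c,len(xs),xs.min(),xs.max(),ys.min(),ys.max())
    if c=="top":
        for a,b in((xs.min(),xs.min()+4),(xs.max()-4,xs.max())):
            s=(xs>=a)&(xs<=b);p=(xs[s].mean(),ys[s].mean());print(p,atz("top",p,19))
    g=cv2.inRange(hsv,(75,120,60),(95,255,255));cs=max(cv2.findContours(g,0,2)[0],key=cv2.contourArea)
    r=cv2.minAreaRect(cs);ap=cv2.approxPolyDP(cs,8,True)[:,0]
    print("mat",[np.round(atz(c,p,4)[:2]).tolist() for p in ap.astype(float)])
# dial dot (back top face) triangulation: same feature both views
print("dial",tri((174.5,164),(138.5,361)))
# white top-face corners, top view
for p in((162,148),(188.5,147.5),(190,193),(162,194)):print(np.round(atz("top",p,32),1))
P=tri((411,186),(292,237));print("mat c",P)
im=cv2.imread("pics/side0.png")[340:420,90:230];cv2.imwrite("pics/sc.png",cv2.resize(im,None,fx=5,fy=5))
im=cv2.imread("pics/top0.png")[130:240,130:310];cv2.imwrite("pics/tc.png",cv2.resize(im,None,fx=4,fy=4))
E
```

```text
top 347 157 194 194 205
(np.float64(159.28571428571428), np.float64(200.83333333333334)) [556.49657438 280.0744462   19.        ]
(np.float64(192.2), np.float64(199.5)) [556.97602823 224.4776511   19.        ]
mat [[696.0, -200.0], [647.0, -30.0], [439.0, -91.0], [490.0, -261.0]]
side 715 167 204 357 406
mat [[648.0, -28.0], [439.0, -82.0], [484.0, -241.0], [696.0, -193.0]]
dial (array([616.79288436, 251.58655692,  28.55306282]), np.float64(0.6864473497345938))
[643.6 271.4  32. ]
[643.  226.8  32. ]
[565.6 224.5  32. ]
[565.4 271.1  32. ]
mat c (array([ 572.97534541, -148.30397909,   -5.30290427]), np.float64(0.07098527342050819))
```

View pics/tc.png

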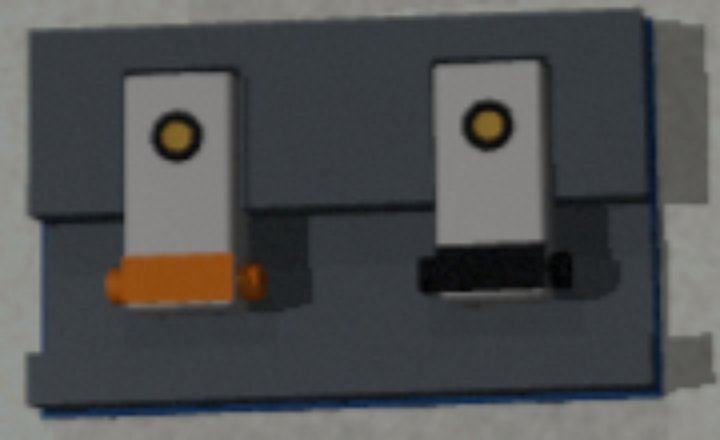

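View pics/sc.png

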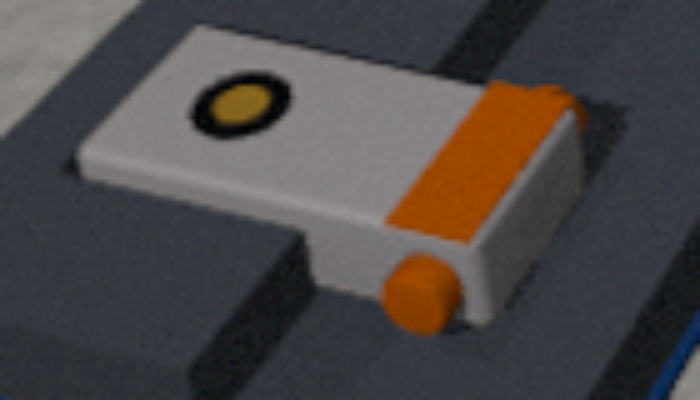

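The top crop shows the orange knobs at about (159,201) and (193,200) in the full image, with dials at (174.4,163.8) and (251.9,161.3). The side crop shows the near knob's face centred at about (174.2,399).

```bash
python3 - <<'E'
from h import *
a,b=atz("top",(174.4,163.8),32),atz("top",(251.9,161.3),32);v=b-a;print(a,b,np.linalg.norm(v),"yaw",np.degrees(np.arctan2(v[0],-v[1])))
k1,k2=atz("top",(159,201.2),19),atz("top",(193.2,200.2),19);v=k2-k1;print(k1,k2,np.degrees(np.arctan2(v[0],-v[1])))
print("knob L",tri((157.2,201.2),(174.2,399)))
print("dial",tri((174.4,163.8),(138.5,360.7)),"spare dial",tri((251.9,161.3),(195,298)))
print("foot",imaging.camera_model("top")["fx"])
from scipy.spatial.transform import Rotation as Ro
q=arm.observe()["tool_rot"];print(Ro.from_quat(np.r_[q[1:],q[0]]).as_matrix().round(4))
E
```

```text
[615.90058561 250.49766167  32.        ] [615.84846382 120.87661909  32.        ] 129.62105305508453 yaw -0.02303914892605448
[555.88641264 280.5547133   19.        ] [555.72759504 222.79319098  19.        ] -0.15753662680400815
knob L (array([555.13143358, 283.05264729,  19.5417472 ]), np.float64(1.5879821042242652))
dial (array([616.89836723, 251.55429423,  28.97325379]), np.float64(0.40980187275147617)) spare dial (array([617.18492315, 121.56434145,  28.70466051]), np.float64(0.9543352660260331))
foot 485.11336666611436
[[ 0.9061  0.423  -0.    ]
 [ 0.423  -0.9061  0.    ]
 [-0.     -0.     -1.    ]]
```

>>> move_arm(moves=[[[3, -2.8, 0, 0, 0, 0, 8.5], [7, -6.5, 0, 0, 0, 0, 8.5], [11, -10.2, 0, 0, 0, 0, 8.5], [15, -14, 0, 0, 0, 0, 8.5], [19, -17.7, 0, 0, 0, 0, 8.5], [23, -21.4, 0, 0, 0, 0, 8.5], [27, -25.1, 0, 0, 0, 0, 8.5], [30.5, -28.4, 0, 0, 0, 0, 8.5]]])

```text
time: 1.6
tcp_pos: [400.0, -132.9, 231.7]
tool_rot: [0.0, 0.976, 0.217, 0.0]
force: [0.2, -0.4, -0.6]
width: 0.993
finger_force: 0.0
```

>>> move_arm(moves=[[[4, -3.7, 1, 0, 0, 3, 8.5], [8, -7.4, 2, 0, 0, 7, 8.5], [12, -11.1, 4, 0, 0, 11, 8.5], [16, -14.9, 6, 0, 0, 15, 8.5], [20, -18.6, 8, 0, 0, 19, 8.5], [24, -22.3, 10, 0, 0, 23, 8.5], [28, -26, 11.5, 0, 0, 25, 8.5], [30.5, -28.3, 12.1, 0, 0, 25, 8.5]]])

```text
time: 2.6
tcp_pos: [556.0, 253.1, 109.0]
tool_rot: [0.0, 1.0, 0.001, -0.001]
force: [0.6, -0.8, -0.3]
width: 0.995
finger_force: 0.0
```

>>> move_arm(moves=[[[0, 0.1, 4, 0, 0, 0, 7.6], [0, 0.1, 5, 0, 0, 0, 7.6], [0, 0.1, 5, 0, 0, 0, 7.6]]])

```text
time: 2.98
tcp_pos: [555.5, 249.3, 59.7]
tool_rot: [0.0, 1.0, 0.0, -0.001]
force: [-0.3, 0.2, -0.5]
width: 0.892
finger_force: 0.0
```

```bash
python3 - <<'E'
from h import *
o=arm.observe();print(o["tcp_pos"],o["width"])
im=snap("side","s1");t=o["tcp_pos"]
print(proj("side",[t,t+[0,38,0],t+[0,-38,0],[556,251+32,19],[556,251-32,19]]).round(1))
c=im[280:430,80:280,::-1];cv2.imwrite("pics/s1c.png",cv2.resize(c,None,fx=4,fy=4,interpolation=cv2.INTER_CUBIC))
E
```

```text
[555.47587955 249.33876484  59.7492132 ] 0.8918163767413594
[[184.9 348.8]
 [165.6 372.7]
 [202.  327.7]
 [172.8 399. ]
 [202.1 359.5]]
```

View pics/s1c.png

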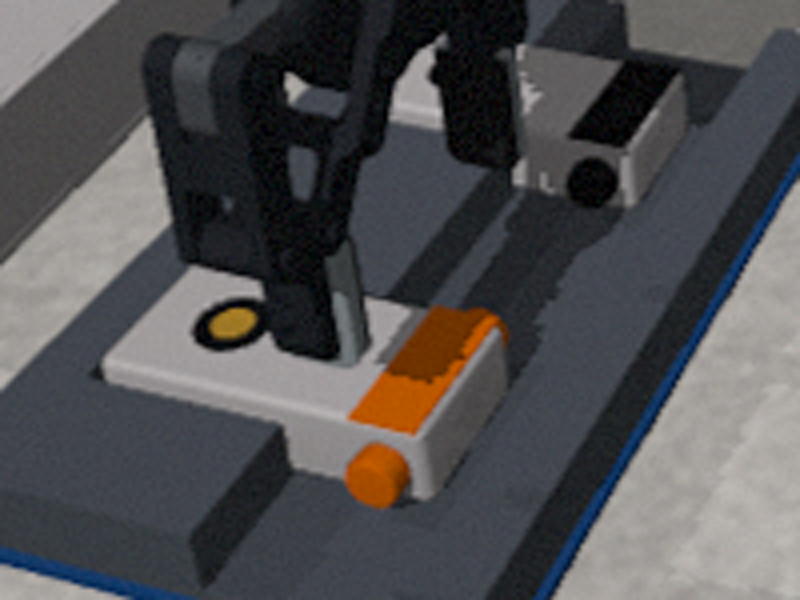

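The finger tips show at about (165,369) and (202,321), a few mm behind the TCP at this opening. The knob is lined up below them at (174,399), so I can lower the TCP to about 3 mm.

>>> move_arm(moves=[[[0, -0.15, 2.5, 0, 0, 0, 7.6], [0, -0.15, 4.5, 0, 0, 0, 7.6], [0, -0.15, 5.5, 0, 0, 0, 7.6], [0, -0.15, 5.6, 0, 0, 0, 7.6]]])

```text
time: 3.52
tcp_pos: [555.8, 251.1, 3.8]
tool_rot: [0.0, 1.0, 0.0, -0.001]
force: [0.4, 0.2, 0.4]
width: 0.888
finger_force: 0.0
```

>>> move_arm(moves=[[[0, 0, 0, 0, 0, 0, 6.8], [0, 0, 0, 0, 0, 0, 6.3], [0, 0, 0, 0, 0, 0, 6.0], [0, 0, 0, 0, 0, 0, 6.0], [0, 0, 0, 0, 0, 0, 6.0]]], force=40)

```text
time: 4.15
tcp_pos: [556.8, 251.5, 5.5]
tool_rot: [-0.0, 1.0, 0.0, 0.001]
force: [-0.9, 0.3, 5.5]
width: 0.735
finger_force: 43.0
```

>>> move_arm(moves=[[[0, 0, -0.6, 0, 0, 0, 6.0], [0, 0, -1.4, 0, 0, 0, 6.0], [0, 0, -2.2, 0, 0, 0, 6.0], [0, 0, -3, 0, 0, 0, 6.0], [0, 0, -3.8, 0, 0, 0, 6.0], [0, 0, -4.6, 0, 0, 0, 6.0], [0, 0, -5.4, 0, 0, 0, 6.0], [0, 0, -6, 0, 0, 0, 6.0]]])

```text
time: 5.15
tcp_pos: [556.3, 251.3, 64.9]
tool_rot: [-0.0, 1.0, 0.0, 0.0]
force: [0.6, 0.0, -2.2]
width: 0.734
finger_force: 44.7
```

```bash
python3 - <<'E'
from h import *
im=snap("side","s2")
c=im[200:440,40:340,::-1];cv2.imwrite("pics/s2c.png",cv2.resize(c,None,fx=2.5,fy=2.5))
E
```

```text
(no output)
```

View pics/s2c.png

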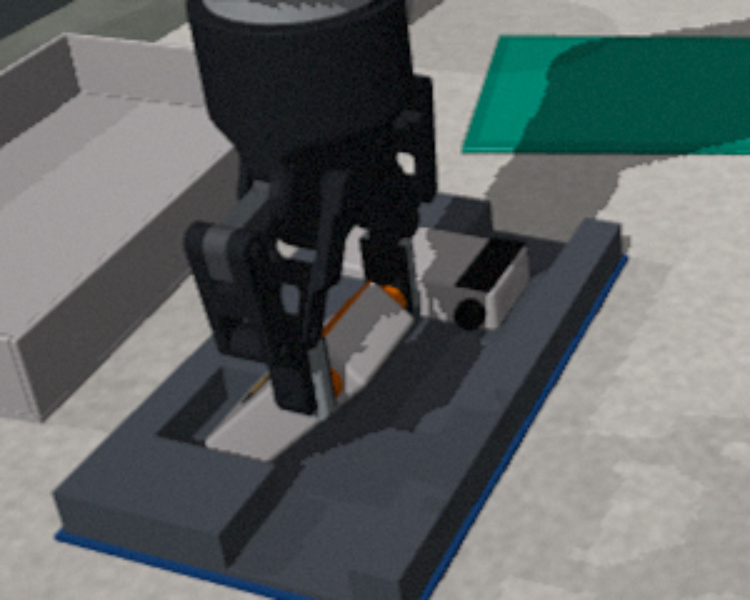

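The display is tilting up on its foot in the cutout, with the knobs still held at crop (335,382) and (393,297). I'll continue straight up until it hangs.

>>> move_arm(moves=[[[0, 0, -0.7, 0, 0, 0, 6.0], [0, 0, -1.3, 0, 0, 0, 6.0], [0, 0, -1.8, 0, 0, 0, 6.0], [0, 0, -2.5, 0, 0, 0, 6.0], [0, 0, -4, 0, 0, 0, 6.0], [0, 0, -5.5, 0, 0, 0, 6.0], [0, 0, -7, 0, 0, 0, 6.0], [0, 0, -7.5, 0, 0, 0, 6.0]]])

```text
time: 6.2
tcp_pos: [557.0, 251.5, 141.3]
tool_rot: [-0.0, 1.0, 0.0, 0.001]
force: [0.5, 0.4, -3.1]
width: 0.734
finger_force: 44.7
```

```bash
python3 - <<'E'
from h import *
im=snap("side","s3");t=arm.observe()["tcp_pos"];print(t)
c=im[200:440,40:340,::-1];cv2.imwrite("pics/s3c.png",cv2.resize(c,None,fx=2.5,fy=2.5))
for P in ([t[0],251+32,t[2]+15],):print((proj("side",[P])-[40,200])*2.5)
E
```

```text
[556.98205162 251.51477808 141.23225876]
[[280.30296418 225.13726341]]
```

View pics/s3c.png

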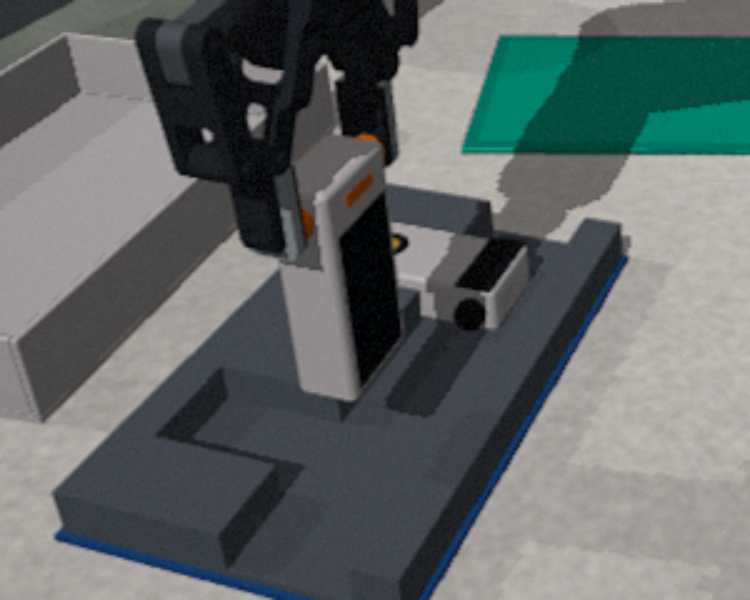

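The display hangs clear of the foam with its screen facing the robot, the knobs are held at crop (305,222) and (368,143), and the spare is undisturbed. I'll carry it over the mat.

>>> move_arm(moves=[[[-0.2, 1.2, 0, 0, 0, 0, 6.0], [-0.5, 3.5, 0, 0, 0, 0, 6.0], [-0.9, 6.5, 0, 0, 0, 0, 6.0], [-1.3, 9.7, 0, 0, 0, 0, 6.0], [-1.7, 12.9, 0, 0, 0, 0, 6.0], [-2.1, 16.1, 0, 0, 0, 0, 6.0], [-2.5, 19.3, 0, 0, 0, 0, 6.0], [-2.9, 22.5, 0, 0, 0, 0, 6.0]]])

```text
time: 7.25
tcp_pos: [526.1, 24.7, 138.5]
tool_rot: [-0.0, 1.0, 0.0, -0.001]
force: [-0.2, 0.4, -2.5]
width: 0.733
finger_force: 44.7
```

>>> move_arm(moves=[[[-0.4, 3.2, 0, 0, 0, 0, 6.0], [-0.8, 6.4, 0, 0, 0, 0, 6.0], [-1.2, 9.6, 0, 0, 0, 0, 6.0], [-1.6, 12.5, 0, 0, 0, 0, 6.0], [-1.9, 14.8, 0.5, 0, 0, 0, 6.0], [-2.2, 16.4, 1.5, 0, 0, 0, 6.0], [-2.3, 16.9, 2.5, 0, 0, 0, 6.0], [-2.3, 16.9, 3.5, 0, 0, 0, 6.0]]])

```text
time: 8.25
tcp_pos: [503.8, -142.4, 103.1]
tool_rot: [-0.0, 1.0, 0.0, -0.0]
force: [0.4, 0.7, -2.6]
width: 0.734
finger_force: 44.8
```

>>> move_arm(moves=[[[0, 0, 0.8, 0, 0, 0, 6.0], [0, 0, 1.3, 0, 0, 0, 6.0], [0, 0, 1.3, 0, 0, 0, 6.0], [0, 0, 1.3, 0, 0, 0, 6.0], [0, 0, 1.3, 0, 0, 0, 6.0]]])

```text
time: 8.88
tcp_pos: [504.6, -142.8, 91.7]
tool_rot: [0.0, 1.0, 0.0, 0.0]
force: [0.4, -0.5, -3.3]
width: 0.735
finger_force: 44.8
```

```bash
python3 - <<'E'
from h import *
im=snap("side","s4");o=arm.observe();t=o["tcp_pos"];print(t,o["force"])
c=im[90:290,200:400,::-1];cv2.imwrite("pics/s4c.png",cv2.resize(c,None,fx=3,fy=3))
k=t+[0,0,14];print(k)
for n,P in(("knobL",k+[0,32,0]),("foot scr",k+[-13,23,-88]),("below foot on mat",[k[0]-13,k[1]+23,4])):print(n,((proj("side",[P])-[200,90])*3).round())
E
```

```text
[ 504.59904542 -142.82014908   91.67063936] [-0.63577354 -0.8763513  -1.52972255]
[ 504.59904542 -142.82014908  105.67063936]
knobL [[370. 307.]]
foot scr [[394. 447.]]
below foot on mat [[393. 468.]]
```

View pics/s4c.png

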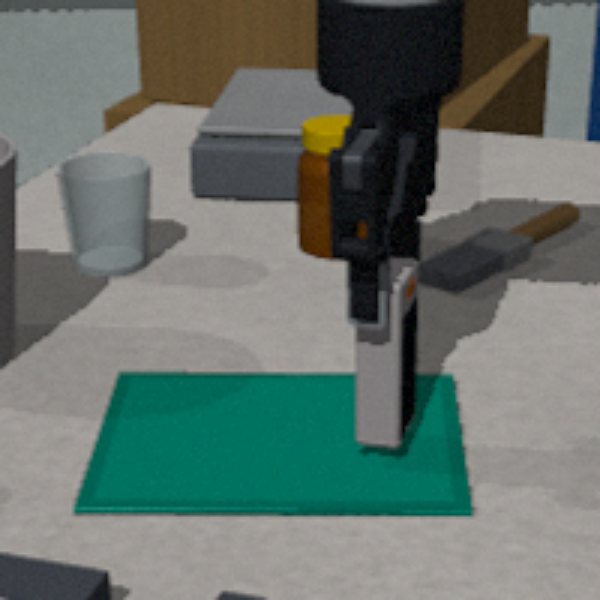

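The display hangs upright over the mat with its foot at crop (380,445), about 14 mm above the surface, as predicted. I'll lower it to stand while watching the force.

>>> move_arm(moves=[[[0, 0, 0.5, 0, 0, 0, 6.0], [0, 0, 0.9, 0, 0, 0, 6.0], [0, 0, 1.2, 0, 0, 0, 6.0], [0, 0, 1.2, 0, 0, 0, 6.0]]])

```text
time: 9.43
tcp_pos: [504.2, -142.7, 79.0]
tool_rot: [-0.0, 1.0, 0.0, -0.0]
force: [0.3, 0.0, -2.8]
width: 0.738
finger_force: 44.8
```

>>> move_arm(moves=[[[0, 0, 0.1, 0, 0, 0, 6.0], [0, 0, 0.15, 0, 0, 0, 6.0], [0, 0, 0.15, 0, 0, 0, 6.0]]])

```text
time: 9.8
tcp_pos: [505.0, -142.9, 78.7]
tool_rot: [0.0, 1.0, 0.0, 0.001]
force: [-1.5, 1.9, 5.2]
width: 0.736
finger_force: 45.5
```

>>> move_arm(moves=[[[0.4, 0, -0.03, 0, 0, 0, 6.0], [0.9, 0, -0.05, 0, 0, 0, 6.0], [1.3, 0, -0.08, 0, 0, 0, 6.0], [1.9, 0, -0.05, 0, 0, 0, 6.0], [2.5, 0, 0, 0, 0, 0, 6.0], [3.1, 0, 0.1, 0, 0, 0, 6.0], [3.75, 0, 0.25, 0, 0, 0, 6.0]]])

```text
time: 10.68
tcp_pos: [542.5, -142.5, 75.3]
tool_rot: [-0.0, 1.0, 0.0, 0.0]
force: [1.1, 3.1, 4.4]
width: 0.734
finger_force: 45.5
```

```bash
python3 - <<'E'
from h import *
im=snap("side","s5");o=arm.observe();print(o["tcp_pos"],o["force"])
c=im[90:290,200:400,::-1];cv2.imwrite("pics/s5c.png",cv2.resize(c,None,fx=3,fy=3))
E
```

```text
[ 542.96234735 -142.68790068   75.12056142] [1.30748707 2.49649685 4.19039125]
```

View pics/s5c.png

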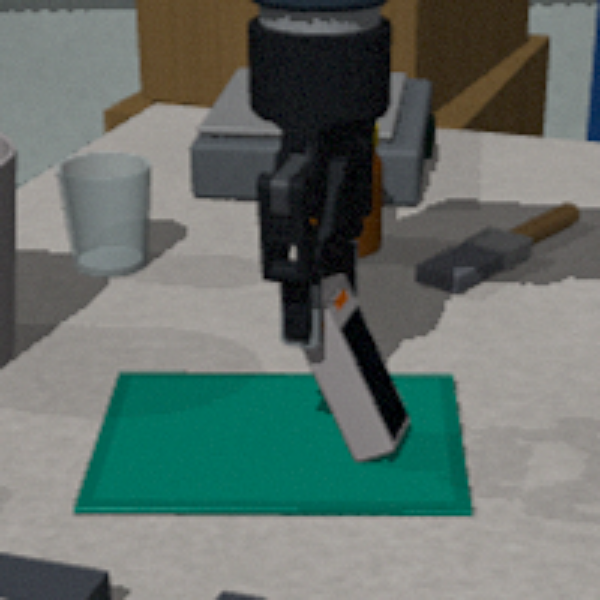

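The display is leaning forward on its back edge at crop (380,455), screen up and toward the robot, with no slip. I'll continue the arc.

>>> move_arm(moves=[[[0.6, 0, 0.2, 0, 0, 0, 6.0], [1.17, 0, 0.42, 0, 0, 0, 6.0], [1.75, 0, 0.7, 0, 0, 0, 6.0], [2.27, 0, 1.0, 0, 0, 0, 6.0], [2.8, 0, 1.35, 0, 0, 0, 6.0], [3.27, 0, 1.73, 0, 0, 0, 6.0], [3.75, 0, 2.15, 0, 0, 0, 6.0], [4.16, 0, 2.59, 0, 0, 0, 6.0]]])

```text
time: 11.72
tcp_pos: [583.2, -142.7, 48.7]
tool_rot: [-0.0, 1.0, 0.0, -0.001]
force: [-0.9, -1.2, -1.9]
width: 0.735
finger_force: 44.9
```

>>> move_arm(moves=[[[0.4, 0, 0.5, 0, 0, 0, 6.0], [0.77, 0, 0.98, 0, 0, 0, 6.0], [1.1, 0, 1.5, 0, 0, 0, 6.0], [1.39, 0, 2.06, 0, 0, 0, 6.0], [1.65, 0, 2.65, 0, 0, 0, 6.0], [1.85, 0, 3.2, 0, 0, 0, 6.0], [2.0, 0, 3.8, 0, 0, 0, 6.0], [2.12, 0, 4.3, 0, 0, 0, 6.0]]])

```text
time: 12.72
tcp_pos: [604.7, -142.7, 6.0]
tool_rot: [-0.0, 1.0, 0.0, -0.0]
force: [0.0, 1.1, -1.6]
width: 0.735
finger_force: 44.9
```

>>> move_arm(moves=[[[0.02, 0, 0.1, 0, 0, 0, 6.0], [0.03, 0, 0.18, 0, 0, 0, 6.0], [0.03, 0, 0.18, 0, 0, 0, 6.0], [0.03, 0, 0.18, 0, 0, 0, 6.0]]])

```text
time: 13.22
tcp_pos: [604.9, -142.7, 4.7]
tool_rot: [0.0, 1.0, 0.0, 0.0]
force: [-0.6, 0.2, -1.5]
width: 0.735
finger_force: 44.9
```

>>> move_arm(moves=[[[0, 0, 0.1, 0, 0, 0, 6.0], [0, 0, 0.15, 0, 0, 0, 6.0], [0, 0, 0.15, 0, 0, 0, 6.0]]])

```text
time: 13.6
tcp_pos: [605.2, -142.8, 3.6]
tool_rot: [0.0, 1.0, 0.0, 0.0]
force: [-1.7, -0.8, 3.1]
width: 0.734
finger_force: 45.3
```

Down. I'll release, opening only to 7.8 cm first, then rise.

>>> move_arm(moves=[[[0, 0, 0, 0, 0, 0, 6.6], [0, 0, 0, 0, 0, 0, 7.2], [0, 0, 0, 0, 0, 0, 7.8], [0, 0, 0, 0, 0, 0, 7.8], [0, 0, 0, 0, 0, 0, 7.8]]])

```text
time: 14.22
tcp_pos: [604.9, -142.7, 3.1]
tool_rot: [0.0, 1.0, 0.0, 0.0]
force: [-0.2, -0.6, 0.1]
width: 0.914
finger_force: 0.0
```

>>> move_arm(moves=[[[0, 0, -0.8, 0, 0, 0, 7.8], [0, 0, -2.5, 0, 0, 0, 7.8], [0, 0, -5, 0, 0, 0, 7.8], [0, 0, -8, 0, 0, 0, 7.8], [0, 0, -12, 0, 0, 0, 7.8], [-4, 0, -16, 0, 0, 0, 7.8], [-8, 4, -19, 0, 0, 0, 7.8], [-11, 8, -20, 0, 0, 0, 7.8]]])

```text
time: 15.22
tcp_pos: [495.0, -223.8, 207.2]
tool_rot: [0.002, 1.0, 0.001, 0.002]
force: [-0.0, -0.9, 0.0]
width: 0.914
finger_force: 0.0
```

>>> move_arm(moves=[[[-3, 5, 0, 0, 0, 0, 7.8], [-6, 10, 0, 0, 0, 0, 7.8], [-9, 15, 0, 0, 0, 0, 7.8], [-10, 18, 0, 0, 0, 0, 7.8], [-10, 18, 0, 0, 0, 0, 7.8]]])

```text
time: 15.85
tcp_pos: [394.0, -405.1, 204.6]
tool_rot: [0.001, 1.0, -0.002, 0.001]
force: [-0.1, 0.0, -0.6]
width: 0.916
finger_force: 0.0
```

```bash
python3 - <<'E'
from h import *
a=snap("side","s6");b=snap("top","t6")
cv2.imwrite("pics/f6.png",np.hstack([cv2.resize(a[130:330,180:380],(400,400)),cv2.resize(b[90:290,130:530],(400,200)) if 0 else cv2.resize(b[60:360,180:480],(400,400))])[...,::-1])
for c in("top","side"):print(c,[(np.round(r["at"]),r["confidence"]) for r in imaging.place_of(c,"display")[:3]],proj(c,[567,-143,30]))
E
```

```text
top [(array([411., 185.]), 0.87), (array([242., 336.]), 0.63)] [[411.60331072 185.28051903]]
side [(array([409., 377.]), 0.89), (array([291., 221.]), 0.75)] [[293.87966102 221.19803308]]
```

View pics/f6.png

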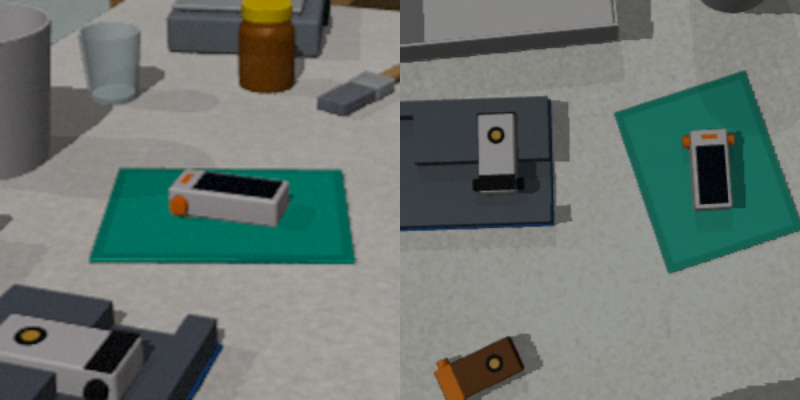

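The display lies flat with its screen up at the mat's centre, at top pixel (411,185). The spare and the brown decoy are where they were, and the arm is clear.

```bash
python3 -c "
from rig import arm
print(arm.hand_in())"
```

```text
the job is handed in; nothing more can be done
None
```

The orange-knob display lies flat, screen up, at the middle of the mat, the black-knob spare is still in its foam, and the job was handed in at about 16 s; hand-in returned no verdict.

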